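# Lay the chromatography columns on the switching rail in order of length

### The arm

A 6-joint arm with a two-finger parallel gripper is mounted at the origin on the work surface. World frame = base frame: x ahead of the robot, y to its left, z up, the work surface at z = 0. Lengths are in m, angles in rad, forces in N, time in s.
With the tool pointing down it reaches from about 0.325 to 0.9 m from the base axis. Payload 6.1 kg.
Tool frame: the origin (TCP) lies on the centre line of the jaws, within the pads' length; the fingertips stand manip.tip_extent ahead of it and the grasp point (between the pads) lies 5 mm behind it (manip.tip_extent is the distance from the TCP to the fingertips, in m); z points along the fingers, y is the line along which they close (so a half turn about z gives the same grasp; the last joint's range is limited). The gripper opens to 87 mm and grips with 3 to 60 N. Pads are 19 mm wide; open, the fingers measure 117 mm over their backs; the gripper's body (75 mm by 190 mm) begins 51 mm behind the grasp point.
Start: joints at [1.015, 0.22, 1.526, -0, 1.395, -0.126], TCP at [0.26, 0.568, 0.237] pointing down, gripper open.
Joint ranges: [-2.98, 2.98], [-0.91, 2.08], [0.09, 2.57], [-1.24, 4.39], [0.2, 2.65], [-2.68, 2.68]. Speed limits (rad/s): [2.57, 2.57, 3.01, 3.14, 3.14, 3.14].

### API

Orientations are given as a 3x3 rotation matrix whose columns are the frame's x, y, z axes.
In Python, from rig import manip gives the robot as it stands.
- The arm moves only by the tool carry_out, never from a script. Its argument "motion" is a list of rows, each an object of numbers: "x", "y", "z": the shift along the tool's x, y, z in units of 0.15 m (1.0 is 0.15 m); "rx", "ry", "rz": the turn, a rotation vector about the tool's x, y, z in units of 90 degrees (1.0 is 90 degrees); "grip": the opening, from -1 (shut) to 1 (fully open), so that 0 is half open. A call has 1 to 8 rows; each row shifts and turns the commanded pose from where the row before left it, along the tool's axes as they then stand; what a row does not reach is not made up. A row lasts 1/12 s, in which the tool goes at most 41.7 mm and 7.16 degrees, less where a joint would pass 70% of its speed; a pose out of reach is approached as far as the arm can. A call with a number of a shift or a turn outside -1 to 1 is refused whole. A call with a gripper value outside its range is refused whole. The fingers move at their own pace and stop on an object; "newtons" is the grip in N (left out, the last holds). Time passes only in rows, so rows that do not move let the fingers close. It gives the time, the measured TCP pose, the force, the opening and the grip force at its end, in the units of the state.
- manip.sense(): the state, without advancing time (a new reading comes with each control period).
- manip.camera(name): name is "scene" or "top" or "wrist"; returns a dict with "frame" (420x560x3 uint8, red, green, blue), "fx", "fy", "cx", "cy" (pixels), "R" (3x3) and "t" (3): a world point X has camera coordinates R X + t; the wrist camera has in their place "hand_eye" (4x4, takes a point from camera to tool coordinates, whose origin is the TCP and whose axes are the flange's). Camera axes: x right, y down, z forward; pixel columns grow to the right and rows downward; lengths in m; the calibration is good to about 2 mm. A picture is of the moment at which its call begins: read the wrist's pose just before it. There is no depth.
- manip.finish_job(): hands the job in; it is judged then, once.
The state is a dict: "t": time; "q": joint angles; "qvel": joint speeds; "tau": joint torques, N m; "ee_pos": TCP position; "eef_rot": TCP orientation; "ft_force": force on the tool from outside, world axes, zero at the start; "wrist_torque": the same for the moment, N m; "opening": finger opening in m; "finger_force": force on a finger pad.
Only numpy, scipy, OpenCV 4.12 (cv2) and the standard library are available. Lean on these libraries where they do the work, as an engineer would, in place of code of your own. Each camera call takes 0.05 s, during which the arm holds its last target. There are 200 camera calls.

### The job

Lay the four steel columns in the saddles of the switching rail in order of length: the shortest in the saddle next to the rotary valve, the longest in the saddle farthest from it, one to a saddle. Each tube must rest in both V cradles of its saddle with its middle over the saddle. Set the columns down without dropping them, and do not knock over the glass vial.

Things in the scene. Friction and masses are not known exactly. Their poses are not given: they have to be found in the camera images.
- column_100: The shortest of four steel columns, 100 mm long: a tube of 12 mm diameter with a white sleeve round its middle 34 mm; at each end a hex nut (16 mm across flats, 12 mm long) and a 3 mm black plug. Bare tube between nuts 70 mm. About 120 g. Starts lying on the bench, axis 8 mm up. Origin: on the axis at mid-length; x along the tube (ends alike).
- column_125: The second shortest of four steel columns, 125 mm long: a tube of 12 mm diameter with a white sleeve round its middle 34 mm; at each end a hex nut (16 mm across flats, 12 mm long) and a 3 mm black plug. Bare tube between nuts 95 mm. About 150 g. Starts lying on the bench, axis 8 mm up. Origin: on the axis at mid-length; x along the tube (ends alike).
- column_150: The second longest of four steel columns, 150 mm long: a tube of 12 mm diameter with a white sleeve round its middle 34 mm; at each end a hex nut (16 mm across flats, 12 mm long) and a 3 mm black plug. Bare tube between nuts 120 mm. About 180 g. Starts lying on the bench, axis 8 mm up. Origin: on the axis at mid-length; x along the tube (ends alike).
- column_175: The longest of four steel columns, 175 mm long: a tube of 12 mm diameter with a white sleeve round its middle 34 mm; at each end a hex nut (16 mm across flats, 12 mm long) and a 3 mm black plug. Bare tube between nuts 145 mm. About 210 g. Starts lying on the bench, axis 8 mm up. Origin: on the axis at mid-length; x along the tube (ends alike).
- saddle_1: Fixed black saddle (saddle_1, at the robot's right end of the row; four alike, some 55 mm apart on an aluminium rail). 56 x 30 x 6 mm base with two 90-degree V cradles at x = +-22 mm, each 5 mm thick; V bottoms 24 mm, tips 38 mm above the origin. Origin: centre of underside, 20 mm above the bench; x: direction a column lies in; y: along the row, to the left. Axis of a seated tube: z = 32.5 mm.
- saddle_2: Fixed black saddle (saddle_2, next to saddle_1; four alike, some 55 mm apart on an aluminium rail). 56 x 30 x 6 mm base with two 90-degree V cradles at x = +-22 mm, each 5 mm thick; V bottoms 24 mm, tips 38 mm above the origin. Origin: centre of underside, 20 mm above the bench; x: direction a column lies in; y: along the row, to the left. Axis of a seated tube: z = 32.5 mm.
- saddle_3: Fixed black saddle (saddle_3, next to saddle_4; four alike, some 55 mm apart on an aluminium rail). 56 x 30 x 6 mm base with two 90-degree V cradles at x = +-22 mm, each 5 mm thick; V bottoms 24 mm, tips 38 mm above the origin. Origin: centre of underside, 20 mm above the bench; x: direction a column lies in; y: along the row, to the left. Axis of a seated tube: z = 32.5 mm.
- saddle_4: Fixed black saddle (saddle_4, at the robot's left end of the row; four alike, some 55 mm apart on an aluminium rail). 56 x 30 x 6 mm base with two 90-degree V cradles at x = +-22 mm, each 5 mm thick; V bottoms 24 mm, tips 38 mm above the origin. Origin: centre of underside, 20 mm above the bench; x: direction a column lies in; y: along the row, to the left. Axis of a seated tube: z = 32.5 mm.
- valve: The rotary selector valve: grey 48 mm square drive box, round steel head with six slanted brass tube nuts, 65 mm high; fixed on the rail at one end of the row (either end), some 87 mm from the nearest saddle. A plain aluminium mixer block stands at the other end. Origin: centre of its underside, 20 mm above the bench.
- vial: A small amber glass vial with a crimped metal cap, 23 mm in diameter, 46 mm high, standing loose on the bench among the columns. Origin: centre of its underside; z up its axis.
Not all that is in view belongs to the job. Leave any green look-alike of the column_150 alone.

How it is judged:
By the outcome, as a careful person would: the job done as asked, in the order asked, and still so for the second after the job is handed in, with the robot touching nothing.
It also fails if it takes over 112 s, if anything falls off the work surface, if the arm or the gripper's body presses on something with over 40 N, if the wrist force passes 120 N, or if a joint passes its speed limit or range.

## Working session

There is one attempt and no reset: what is moved stays moved. The work goes in short steps, Python scripts to look and compute and a tool call to move; the robot and the scene stay as the last step left them, time stands still between calls to the robot, and variables do not carry over. Pictures are saved under pics/ and viewed, at most 14 in all, crops included, and the job is handed in when it is done.

Besides the shell and the picture viewer there is one more tool, called after "Call:" as name(argument=value, ...) on one line, values as JSON. carry_out: Moves the arm, as the interface text tells. Shifts and turns lie within -1 to 1; 1 stands for 0.15 m of shift or 90 degrees of turn. Its arguments: {"type":"object","properties":{"motion":{"type":"array","items":{"type":"object","properties":{"x":{"type":"number"},"y":{"type":"number"},"z":{"type":"number"},"rx":{"type":"number"},"ry":{"type":"number"},"rz":{"type":"number"},"grip":{"type":"number"}}}},"newtons":{"type":"number"}},"required":["motion"]}

```bash
mkdir -p pics; ls; python3 - <<'E'
from rig import manip
import cv2,numpy as np
s=manip.sense();print(s['t'],s['ee_pos'],s['eef_rot'],s['opening'],manip.tip_extent)
for n in('top','scene'):
    c=manip.camera(n);cv2.imwrite(f'pics/{n}0.png',c['frame'][:,:,::-1]);print(n,c['fx'],c['fy'],c['cx'],c['cy'],c['R'],c['t'])
E
```

```text
pics
0.0 [0.26010715 0.56762944 0.23541969] [[-9.09059219e-01  4.16665698e-01 -1.01621952e-03]
 [ 4.16666883e-01  9.09057641e-01 -1.70702981e-03]
 [ 2.12541353e-04 -1.97521621e-03 -9.99998027e-01]] 0.08700063520805706 0.014
top 507.95333268912776 507.95333268912776 282.83638976405666 208.13550192782208 [[ 0.00429351 -0.99978718  0.02017843]
 [-0.99112513 -0.00693559 -0.13275118]
 [ 0.13286288 -0.01942938 -0.99094397]] [-0.00941059  0.47184019  1.1830912 ]
scene 478.88136148261606 478.88136148261606 275.10289586850683 213.6095007956252 [[-0.11189088  0.9935535  -0.01821753]
 [ 0.78038205  0.07650493 -0.62060523]
 [-0.61521077 -0.0836567  -0.78391152]] [ 0.0420745  -0.3054949   1.35077547]
```

View pics/top0.png

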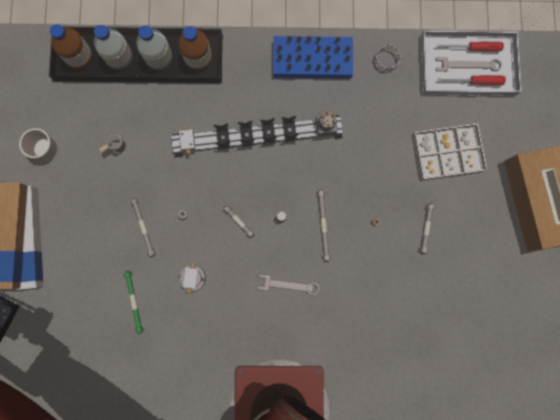

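View pics/scene0.png

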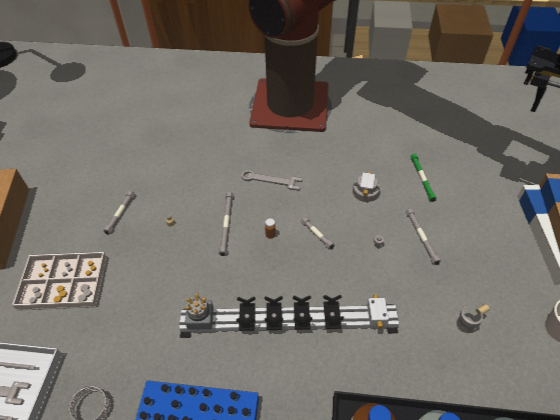

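The top view shows the valve at (328,121), so it is at the robot's right end next to saddle_1. The columns by length are the 100 at (238,222), the 125 at (428,228), the 150 at (143,228) and the 175 at (324,226). The vial is at (281,216), and the saddles run from (290,128) to (222,135).

```bash
cat > h.py <<'E'
import numpy as np,cv2
from rig import manip
def cast(c,uv,z):
    "pixels -> world points on plane z"
    uv=np.atleast_2d(uv).astype(float)
    d=np.c_[(uv[:,0]-c['cx'])/c['fx'],(uv[:,1]-c['cy'])/c['fy'],np.ones(len(uv))]@c['R']
    o=-c['R'].T@c['t']
    return o+d*((z-o[2])/d[:,2])[:,None]
def wrist():
    s=manip.sense();c=manip.camera('wrist')
    T=np.eye(4);T[:3,:3]=s['eef_rot'];T[:3,3]=s['ee_pos']
    W=np.linalg.inv(T@c['hand_eye']);c['R']=W[:3,:3];c['t']=W[:3,3]
    return c,s
def proj(c,X):
    p=np.atleast_2d(X)@c['R'].T+c['t']
    return np.c_[c['fx']*p[:,0]/p[:,2]+c['cx'],c['fy']*p[:,1]/p[:,2]+c['cy']]
def blob(mask,near):
    n,l,st,ce=cv2.connectedComponentsWithStats(mask.astype(np.uint8))
    k=1+np.argmin(np.hypot(*(ce[1:]-near).T)+1e3*(st[1:,4]<12))
    return np.argwhere(l==k)[:,::-1],st[k,4]
E
python3 - <<'E'
from h import *
c=manip.camera('top');f=c['frame'].astype(int);g=cv2.cvtColor(c['frame'],cv2.COLOR_RGB2GRAY).astype(int)
bg=cv2.medianBlur(g.astype(np.uint8),41).astype(int)
m=cv2.morphologyEx((abs(g-bg)>18).astype(np.uint8),cv2.MORPH_CLOSE,np.ones((3,3)))
for n,p in dict(c100=(238,222),c125=(428,228),c150=(143,228),c175=(324,226)).items():
    px,a=blob(m,p);W=cast(c,px,.008)[:,:2];mu=W.mean(0)
    v=np.linalg.svd(W-mu,full_matrices=False)[2][0];t=(W-mu)@v
    ctr=mu+v*(t.max()+t.min())/2
    print(n,a,'len',np.ptp(t).round(3),'ctr',ctr.round(4),'ang',np.degrees(np.arctan2(v[1],v[0])).round(1))
print('vial',cast(c,[(281,216)],.046))
dk=(g<45)
for p in [(290,128),(268,131),(246,134),(222,136)]:
    px,a=blob(dk,p);print('sad',a,px.mean(0),cast(c,[px.mean(0)],.045)[0].round(4))
print('valve',cast(c,[(327,122)],.08),'mixer',cast(c,[(186,139)],.05))
E
```

```text
c100 132 len 0.073 ctr [0.4486 0.108 ] ang -132.8
c125 309 len 0.124 ctr [ 0.426  -0.3542] ang 169.6
c150 91 len 0.082 ctr [0.4149 0.3271] ang -159.9
c175 341 len 0.174 ctr [ 0.4312 -0.1032] ang -174.9
vial [[ 0.45121291 -0.00221627  0.046     ]]
sad 25 [288.24 120.56] [ 0.6841 -0.0187  0.045 ]
sad 20 [267.1  122.85] [0.6778 0.0325 0.045 ]
sad 24 [246.91666667 142.41666667] [0.6288 0.0805 0.045 ]
sad 23 [221.26086957 128.04347826] [0.6637 0.1427 0.045 ]
valve [[ 0.67057085 -0.10884085  0.08      ]] mixer [[0.63442558 0.22570285 0.05      ]]
```

```bash
cat >> h.py <<'E'
from scipy.spatial.transform import Rotation as Ro
def plan(x,y,z,yaw,n=8,s=None):
    "rows (tool axes, move units) from the measured pose to TCP x,y,z pointing down with tool x at yaw deg"
    s=s or manip.sense();p0=s['ee_pos'];R0=Ro.from_matrix(s['eef_rot'])
    a=np.radians(yaw);Rt=Ro.from_matrix(np.array([[np.cos(a),np.sin(a),0],[np.sin(a),-np.cos(a),0],[0,0,-1]]))
    w=(R0.inv()*Rt).as_rotvec();d=(np.array([x,y,z])-p0)/n
    for i in range(n):
        R=R0*Ro.from_rotvec(w*i/n)
        print((R.inv().apply(d)/.15).round(3),(w/n/(np.pi/2)).round(4))
E
python3 - <<'E'
from h import *
c=manip.camera('wrist');print(c['hand_eye'].round(4),c['fx'],c['cx'],c['cy'])
plan(.415,.327,.2,197.5)
E
```

```text
[[ 1.000e-04 -9.594e-01 -2.822e-01  7.760e-02]
 [ 1.000e+00  4.000e-04 -1.300e-03  6.000e-04]
 [ 1.300e-03 -2.822e-01  9.594e-01 -1.486e-01]
 [ 0.000e+00  0.000e+00  0.000e+00  1.000e+00]] 344.7667177431299 275.2985752563977 209.27683032743985
[-0.201 -0.129  0.03 ] [-0.0001 -0.     -0.0585]
[-0.188 -0.147  0.03 ] [-0.0001 -0.     -0.0585]
[-0.174 -0.163  0.03 ] [-0.0001 -0.     -0.0585]
[-0.158 -0.178  0.03 ] [-0.0001 -0.     -0.0585]
[-0.141 -0.192  0.03 ] [-0.0001 -0.     -0.0585]
[-0.123 -0.204  0.03 ] [-0.0001 -0.     -0.0585]
[-0.104 -0.215  0.03 ] [-0.0001 -0.     -0.0585]
[-0.084 -0.223  0.03 ] [-0.0001 -0.     -0.0585]
```

Call:
carry_out(motion=[{"x":-0.2,"y":-0.13,"z":0.03,"rz":-0.0585},{"x":-0.19,"y":-0.147,"z":0.03,"rz":-0.0585},{"x":-0.174,"y":-0.163,"z":0.03,"rz":-0.0585},{"x":-0.158,"y":-0.178,"z":0.03,"rz":-0.0585},{"x":-0.141,"y":-0.192,"z":0.03,"rz":-0.0585},{"x":-0.123,"y":-0.204,"z":0.03,"rz":-0.0585},{"x":-0.104,"y":-0.215,"z":0.03,"rz":-0.0585},{"x":-0.084,"y":-0.223,"z":0.03,"rz":-0.0585}])

```text
schema error: expected keys x, y, z, rx, ry, rz, grip
```

```bash
python3 - <<'E'
from h import *
c,s=wrist();cv2.imwrite('pics/w1.png',c['frame'][:,:,::-1]);np.savez('w1.npz',**{k:c[k] for k in c if k!='name'})
print(s['t'],s['ee_pos'],s['qvel'].round(2) if hasattr(s['qvel'],'round') else s['qvel'])
E
```

```text
0.2 [0.26024995 0.56782912 0.23582091] [-0.   -0.   -0.01 -0.    0.   -0.  ]
```

View pics/w1.png

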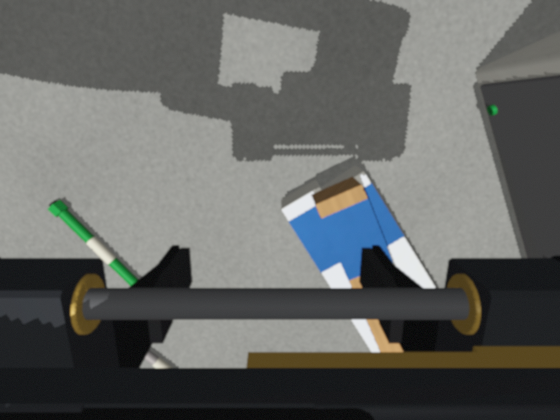

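The arm didn't move because every key is required in each row. This wrist view shows the green decoy at the left (100,245), with the fingers at rows 250–370. Image up is tool +x.

Call:
carry_out(motion=[{"x":-0.2,"y":-0.13,"z":0.03,"rx":0,"ry":0,"rz":-0.0585,"grip":1},{"x":-0.19,"y":-0.147,"z":0.03,"rx":0,"ry":0,"rz":-0.0585,"grip":1},{"x":-0.174,"y":-0.163,"z":0.03,"rx":0,"ry":0,"rz":-0.0585,"grip":1},{"x":-0.158,"y":-0.178,"z":0.03,"rx":0,"ry":0,"rz":-0.0585,"grip":1},{"x":-0.141,"y":-0.192,"z":0.03,"rx":0,"ry":0,"rz":-0.0585,"grip":1},{"x":-0.123,"y":-0.204,"z":0.03,"rx":0,"ry":0,"rz":-0.0585,"grip":1},{"x":-0.104,"y":-0.215,"z":0.03,"rx":0,"ry":0,"rz":-0.0585,"grip":1},{"x":-0.084,"y":-0.223,"z":0.03,"rx":0,"ry":0,"rz":-0.0585,"grip":1}])

```text
t: 0.92
ee_pos: [0.4159, 0.3258, 0.2004]
eef_rot: [[-0.952, -0.305, 0.0], [-0.305, 0.952, 0.0], [-0.0, 0.0, -1.0]]
ft_force: [-0.4, 0.2, -1.2]
opening: 0.0869
finger_force: 0.0
```

```bash
python3 - <<'E'
from h import *
manip.camera('wrist');manip.camera('wrist');c,s=wrist();cv2.imwrite('pics/w2.png',c['frame'][:,:,::-1]);np.savez('w2.npz',**c)
print(s['t'],s['ee_pos'],np.round(s['qvel'],2),proj(c,[.415,.327,.008]))
E
```

```text
1.0167 [0.41735815 0.32325387 0.19973079] [ 0.07  0.   -0.02  0.05  0.01  0.19] [[279.82586817 186.84133065]]
```

View pics/w2.png

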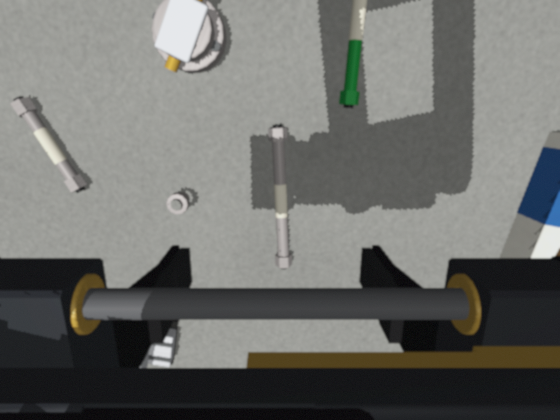

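The column_150 lies nearly vertical in view, with nut ends at (278,126) and (284,267). The column_100 is at (24,103)–(76,185).

```bash
cat >> h.py <<'E'
def ends(c,a,b,z=.008):
    A,B=cast(c,[a,b],z)[:,:2];d=A-B
    print('ctr',((A+B)/2).round(4),'len',np.hypot(*d).round(4),'yaw',(np.degrees(np.arctan2(d[1],d[0]))%360).round(2))
    return (A+B)/2
E
python3 - <<'E'
from h import *
c=dict(np.load('w2.npz'))
m=ends(c,(278,125.5),(284,267.5)); ends(c,(18,96),(82,190))
s=manip.sense();print(s['ee_pos'],s['eef_rot'].round(4) if hasattr(s['eef_rot'],'round') else s['eef_rot'])
plan(*m,.016,199.5,6)
E
```

```text
ctr [0.4284 0.3327] len 0.1496 yaw 200.01
ctr [0.4419 0.1011] len 0.1017 yaw 224.35
[0.41631687 0.32526402 0.20012439] [[-9.551e-01 -2.963e-01 -6.000e-04]
 [-2.963e-01  9.551e-01 -5.000e-04]
 [ 7.000e-04 -3.000e-04 -1.000e+00]]
[-0.015  0.004  0.205] [-0.     -0.0001 -0.0042]
[-0.015  0.004  0.205] [-0.     -0.0001 -0.0042]
[-0.015  0.004  0.205] [-0.     -0.0001 -0.0042]
[-0.015  0.004  0.205] [-0.     -0.0001 -0.0042]
[-0.015  0.004  0.205] [-0.     -0.0001 -0.0042]
[-0.015  0.003  0.205] [-0.     -0.0001 -0.0042]
```

Call:
carry_out(newtons=25, motion=[{"x":-0.015,"y":0.004,"z":0.25,"rx":0,"ry":0,"rz":-0.0042,"grip":0.2},{"x":-0.015,"y":0.004,"z":0.25,"rx":0,"ry":0,"rz":-0.0042,"grip":0.2},{"x":-0.015,"y":0.004,"z":0.25,"rx":0,"ry":0,"rz":-0.0042,"grip":0.2},{"x":-0.015,"y":0.004,"z":0.24,"rx":0,"ry":0,"rz":-0.0042,"grip":0.2},{"x":-0.015,"y":0.004,"z":0.16,"rx":0,"ry":0,"rz":-0.0042,"grip":0.2},{"x":-0.015,"y":0.004,"z":0.06,"rx":0,"ry":0,"rz":-0.0042,"grip":0.2},{"x":0,"y":0,"z":0,"rx":0,"ry":0,"rz":0,"grip":0.2},{"x":0,"y":0,"z":0,"rx":0,"ry":0,"rz":0,"grip":0.2}])

```text
t: 1.73
ee_pos: [0.4272, 0.3361, 0.0197]
eef_rot: [[-0.941, -0.338, 0.0], [-0.338, 0.941, 0.0], [-0.001, 0.0, -1.0]]
ft_force: [0.5, 0.1, 0.7]
opening: 0.0531
finger_force: 0.0
```

Call:
carry_out(motion=[{"x":0,"y":-0.02,"z":0.024,"rx":0,"ry":0,"rz":0,"grip":0.2},{"x":0,"y":0,"z":0,"rx":0,"ry":0,"rz":0,"grip":-0.75},{"x":0,"y":0,"z":0,"rx":0,"ry":0,"rz":0,"grip":-0.8},{"x":0,"y":0,"z":0,"rx":0,"ry":0,"rz":0,"grip":-1},{"x":0,"y":0,"z":0,"rx":0,"ry":0,"rz":0,"grip":-1},{"x":0,"y":0,"z":0,"rx":0,"ry":0,"rz":0,"grip":-1},{"x":0,"y":0,"z":0,"rx":0,"ry":0,"rz":0,"grip":-1}])

```text
t: 2.32
ee_pos: [0.4281, 0.3322, 0.0157]
eef_rot: [[-0.941, -0.338, 0.0], [-0.338, 0.941, 0.0], [-0.0, 0.0, -1.0]]
ft_force: [0.1, -0.5, -0.7]
opening: 0.0204
finger_force: 0.0
```

```bash
python3 - <<'E'
from h import *
s=manip.sense();print(s['t'],s['ee_pos'],s['opening'],s['finger_force'])
c,s=wrist();cv2.imwrite('pics/g1.png',c['frame'][:,:,::-1])
plan(.5,.11,.22,186.2,8)
E
```

```text
2.3167 [0.42807967 0.33223253 0.01566754] 0.020392331003526283 0.0
[ 0.006 -0.195 -0.17 ] [0.     0.     0.0188]
[ 0.    -0.195 -0.17 ] [0.     0.     0.0188]
[-0.005 -0.195 -0.17 ] [0.     0.     0.0188]
[-0.011 -0.194 -0.17 ] [0.     0.     0.0188]
[-0.017 -0.194 -0.17 ] [0.     0.     0.0188]
[-0.023 -0.193 -0.17 ] [0.     0.     0.0188]
[-0.028 -0.193 -0.17 ] [0.     0.     0.0188]
[-0.034 -0.192 -0.17 ] [0.     0.     0.0188]
```

Call:
carry_out(motion=[{"x":0,"y":0,"z":0,"rx":0,"ry":0,"rz":0,"grip":-1},{"x":0,"y":0,"z":0,"rx":0,"ry":0,"rz":0,"grip":-1},{"x":0,"y":0,"z":0,"rx":0,"ry":0,"rz":0,"grip":-1},{"x":0,"y":0,"z":-0.05,"rx":0,"ry":0,"rz":0,"grip":-1},{"x":0,"y":0,"z":-0.15,"rx":0,"ry":0,"rz":0,"grip":-1},{"x":0,"y":0,"z":-0.25,"rx":0,"ry":0,"rz":0,"grip":-1},{"x":0,"y":0,"z":-0.25,"rx":0,"ry":0,"rz":0,"grip":-1},{"x":0,"y":0,"z":-0.25,"rx":0,"ry":0,"rz":0,"grip":-1}])

```text
t: 3.03
ee_pos: [0.4271, 0.3318, 0.1592]
eef_rot: [[-0.941, -0.338, -0.002], [-0.338, 0.941, -0.001], [0.002, -0.0, -1.0]]
ft_force: [0.5, 1.0, -1.3]
opening: 0.0108
finger_force: 25.0
```

```bash
python3 - <<'E'
from h import *
plan(.68,.06,.24,186.2,13)
E
```

```text
[-0.075 -0.175 -0.042] [-0.     -0.0001  0.0116]
[-0.078 -0.174 -0.042] [-0.     -0.0001  0.0116]
[-0.081 -0.172 -0.042] [-0.     -0.0001  0.0116]
[-0.084 -0.171 -0.042] [-0.     -0.0001  0.0116]
[-0.087 -0.169 -0.042] [-0.     -0.0001  0.0116]
[-0.09  -0.167 -0.042] [-0.     -0.0001  0.0116]
[-0.094 -0.166 -0.042] [-0.     -0.0001  0.0116]
[-0.097 -0.164 -0.042] [-0.     -0.0001  0.0116]
[-0.099 -0.162 -0.042] [-0.     -0.0001  0.0116]
[-0.102 -0.16  -0.041] [-0.     -0.0001  0.0116]
[-0.105 -0.159 -0.041] [-0.     -0.0001  0.0116]
[-0.108 -0.157 -0.041] [-0.     -0.0001  0.0116]
[-0.111 -0.155 -0.041] [-0.     -0.0001  0.0116]
```

Call:
carry_out(motion=[{"x":-0.075,"y":-0.175,"z":-0.06,"rx":0,"ry":0,"rz":0.0116,"grip":-1},{"x":-0.078,"y":-0.174,"z":-0.06,"rx":0,"ry":0,"rz":0.0116,"grip":-1},{"x":-0.081,"y":-0.172,"z":-0.06,"rx":0,"ry":0,"rz":0.0116,"grip":-1},{"x":-0.084,"y":-0.171,"z":-0.06,"rx":0,"ry":0,"rz":0.0116,"grip":-1},{"x":-0.087,"y":-0.169,"z":-0.06,"rx":0,"ry":0,"rz":0.0116,"grip":-1},{"x":-0.09,"y":-0.167,"z":-0.06,"rx":0,"ry":0,"rz":0.0116,"grip":-1},{"x":-0.094,"y":-0.166,"z":-0.06,"rx":0,"ry":0,"rz":0.0116,"grip":-1},{"x":-0.097,"y":-0.164,"z":-0.06,"rx":0,"ry":0,"rz":0.0116,"grip":-1}])

```text
t: 3.7
ee_pos: [0.5839, 0.1637, 0.2304]
eef_rot: [[-0.98, -0.197, -0.001], [-0.197, 0.98, 0.0], [0.001, 0.0, -1.0]]
ft_force: [0.1, 0.3, -2.4]
opening: 0.0108
finger_force: 25.0
```

Call:
carry_out(motion=[{"x":-0.12,"y":-0.18,"z":-0.01,"rx":0,"ry":0,"rz":0.0116,"grip":-1},{"x":-0.12,"y":-0.18,"z":-0.01,"rx":0,"ry":0,"rz":0.0116,"grip":-1},{"x":-0.12,"y":-0.18,"z":-0.01,"rx":0,"ry":0,"rz":0.0116,"grip":-1},{"x":-0.11,"y":-0.16,"z":-0.01,"rx":0,"ry":0,"rz":0.0116,"grip":-1},{"x":-0.05,"y":-0.09,"z":0,"rx":0,"ry":0,"rz":0.0116,"grip":-1},{"x":0,"y":0,"z":0,"rx":0,"ry":0,"rz":0,"grip":-1},{"x":0,"y":0,"z":0,"rx":0,"ry":0,"rz":0,"grip":-1},{"x":0,"y":0,"z":0,"rx":0,"ry":0,"rz":0,"grip":-1}])

```text
t: 4.37
ee_pos: [0.6792, 0.062, 0.2355]
eef_rot: [[-0.994, -0.108, -0.002], [-0.108, 0.994, 0.001], [0.001, 0.001, -1.0]]
ft_force: [0.0, 0.3, -1.9]
opening: 0.0108
finger_force: 25.0
```

```bash
python3 - <<'E'
from h import *
c,s=wrist();cv2.imwrite('pics/w3.png',c['frame'][:,:,::-1]);np.savez('w3.npz',**c,ee=s['ee_pos'],rot=s['eef_rot'])
print(s['t'],s['ee_pos'],np.round(s['qvel'],2))
for p in [(.661,-.0225),(.655,.032),(.649,.087),(.643,.142)]:print(proj(c,[*p,.05]).round())
E
```

```text
4.3667 [0.6791866  0.06200553 0.23548874] [ 0.01 -0.01  0.    0.   -0.   -0.  ]
[[191. 162.]]
[[247. 162.]]
[[304. 162.]]
[[361. 162.]]
```

View pics/w3.png

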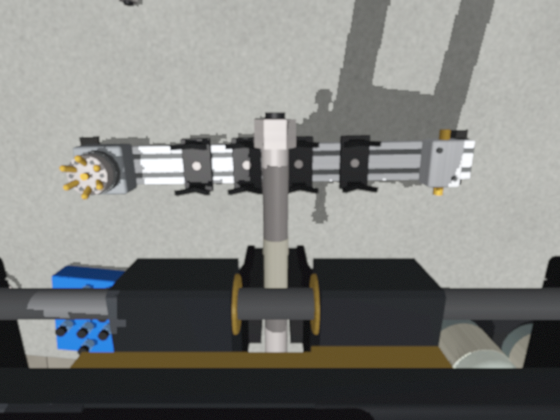

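The wrist view shows the saddle screw dots at about (197,166), (247,165), (299,163) and (355,162). The held column hangs along column 275 with its plug end at row 112, and the valve is at (88,173).

```bash
python3 - <<'E'
from h import *
c=dict(np.load('w3.npz'));g=cv2.cvtColor(c['frame'],cv2.COLOR_RGB2GRAY)
P=[]
for u,v in [(197,166),(247,165),(299,163),(355,162)]:
    w=g[v-7:v+8,u-7:u+8]; px,a=blob(w>110,(7,7));P.append(px.mean(0)+(u-7,v-7));print(P[-1].round(1),a,w.max())
W=cast(c,P,.027)[:,:2];print(W.round(4));d=np.diff(W,axis=0);print(np.hypot(*d.T),np.degrees(np.arctan2(d[:,0],-d[:,1])))
print('row yaw',np.degrees(np.arctan2(*(W[3]-W[0])[[1,0]]))-90)
# held column end in tool frame
for px in [(275,112),(275,118.5)]:
    X=cast(c,[px],c['ee'][2]-.008)[0];print(((X-c['ee'])@c['rot']).round(4))
E
```

```text
[196.  165.5] 100 235
[245.5 164.6] 82 232
[298.1 163.9] 39 137
[354.4 163. ] 43 140
[[ 0.668  -0.022 ]
 [ 0.6615  0.0292]
 [ 0.6547  0.0835]
 [ 0.6475  0.1415]]
[0.05159561 0.05468396 0.05843601] [-172.74804716 -172.94689585 -172.85278501]
row yaw 7.14877925966897
[0.0756 0.0003 0.0081]
[0.0728 0.0003 0.0081]
```

```bash
python3 - <<'E'
from h import *
c=dict(np.load('w3.npz'));f=c['frame'][130:202,175:385]
cv2.imwrite('pics/c3.png',cv2.resize(f,None,fx=3.8,fy=3.8,interpolation=cv2.INTER_CUBIC)[:,:,::-1])
E
```

```text
(no output)
```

View pics/c3.png

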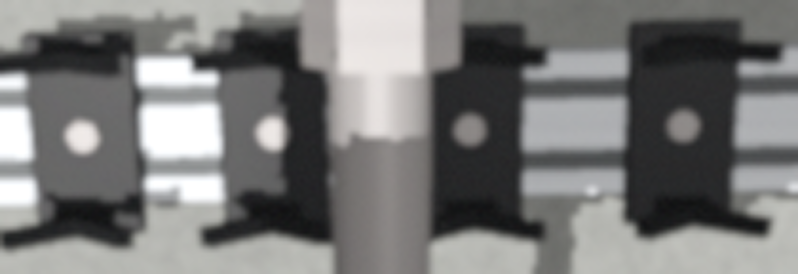

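The dots are at (196.6,166.1), (246.8,164.7), (298.7,163.9) and (354.7,163.2). The spacing is slightly uneven, which agrees with the cast positions.

```bash
python3 - <<'E'
from h import *
c=dict(np.load('w3.npz'))
print(cast(c,[(196.6,166.1),(246.8,164.7),(298.7,163.9),(354.7,163.2)],.027).round(4))
plan(.655,.084,.085,187.15,6)
E
```

```text
[[ 0.6685 -0.0213  0.027 ]
 [ 0.6614  0.0305  0.027 ]
 [ 0.6547  0.0841  0.027 ]
 [ 0.6477  0.1418  0.027 ]]
[0.024 0.027 0.167] [ 0.0001 -0.0001 -0.0017]
[0.024 0.027 0.167] [ 0.0001 -0.0001 -0.0017]
[0.024 0.027 0.167] [ 0.0001 -0.0001 -0.0017]
[0.024 0.027 0.167] [ 0.0001 -0.0001 -0.0017]
[0.024 0.027 0.167] [ 0.0001 -0.0001 -0.0017]
[0.024 0.027 0.167] [ 0.0001 -0.0001 -0.0017]
```

Call:
carry_out(motion=[{"x":0.036,"y":0.04,"z":0.23,"rx":0,"ry":0,"rz":-0.0025,"grip":-1},{"x":0.036,"y":0.04,"z":0.23,"rx":0,"ry":0,"rz":-0.0025,"grip":-1},{"x":0.036,"y":0.04,"z":0.23,"rx":0,"ry":0,"rz":-0.0025,"grip":-1},{"x":0.036,"y":0.04,"z":0.2,"rx":0,"ry":0,"rz":-0.0025,"grip":-1},{"x":0,"y":0,"z":0.12,"rx":0,"ry":0,"rz":0,"grip":-1},{"x":0,"y":0,"z":0,"rx":0,"ry":0,"rz":0,"grip":-1},{"x":0,"y":0,"z":0,"rx":0,"ry":0,"rz":0,"grip":-1},{"x":0,"y":0,"z":0,"rx":0,"ry":0,"rz":0,"grip":-1}])

```text
t: 5.08
ee_pos: [0.6571, 0.0832, 0.0867]
eef_rot: [[-0.992, -0.124, 0.003], [-0.124, 0.992, 0.0], [-0.003, -0.0, -1.0]]
ft_force: [-0.1, 0.3, -0.7]
opening: 0.0113
finger_force: 25.0
```

```bash
python3 - <<'E'
from h import *
plan(.655,.084,.0625,187.15,4)
E
```

```text
[0.003 0.002 0.04 ] [-0.0001  0.0005 -0.    ]
[0.003 0.002 0.04 ] [-0.0001  0.0005 -0.    ]
[0.003 0.002 0.04 ] [-0.0001  0.0005 -0.    ]
[0.003 0.002 0.04 ] [-0.0001  0.0005 -0.    ]
```

Call:
carry_out(motion=[{"x":0.004,"y":0.002,"z":0.045,"rx":0,"ry":0,"rz":0,"grip":-1},{"x":0.004,"y":0.002,"z":0.045,"rx":0,"ry":0,"rz":0,"grip":-1},{"x":0.002,"y":0.001,"z":0.04,"rx":0,"ry":0,"rz":0,"grip":-1},{"x":0,"y":0,"z":0.03,"rx":0,"ry":0,"rz":0,"grip":-1},{"x":0,"y":0,"z":0.01,"rx":0,"ry":0,"rz":0,"grip":-1},{"x":0,"y":0,"z":0,"rx":0,"ry":0,"rz":0,"grip":-1},{"x":0,"y":0,"z":0,"rx":0,"ry":0,"rz":0,"grip":-1}])

```text
t: 5.67
ee_pos: [0.6542, 0.0833, 0.0596]
eef_rot: [[-0.992, -0.123, -0.001], [-0.123, 0.992, 0.0], [0.001, 0.001, -1.0]]
ft_force: [-3.9, 0.8, 4.8]
opening: 0.0109
finger_force: 25.0
```

Call:
carry_out(motion=[{"x":0,"y":0,"z":0,"rx":0,"ry":0,"rz":0,"grip":-0.6},{"x":0,"y":0,"z":0,"rx":0,"ry":0,"rz":0,"grip":-0.4},{"x":0,"y":0,"z":0,"rx":0,"ry":0,"rz":0,"grip":-0.4},{"x":0,"y":0,"z":0,"rx":0,"ry":0,"rz":0,"grip":-0.4},{"x":0,"y":0,"z":-0.1,"rx":0,"ry":0,"rz":0,"grip":-0.4},{"x":0,"y":0,"z":-0.25,"rx":0,"ry":0,"rz":0,"grip":-0.2},{"x":0,"y":0,"z":-0.25,"rx":0,"ry":0,"rz":0,"grip":0.2},{"x":0,"y":0,"z":-0.25,"rx":0,"ry":0,"rz":0,"grip":0.2}])

```text
t: 6.33
ee_pos: [0.6539, 0.083, 0.1884]
eef_rot: [[-0.992, -0.123, -0.001], [-0.123, 0.992, -0.0], [0.001, 0.0, -1.0]]
ft_force: [0.5, -0.2, -0.3]
opening: 0.0389
finger_force: 0.0
```

```bash
python3 - <<'E'
from h import *
plan(.442,.104,.2,224.3,8)
E
```

```text
[ 0.173  0.039 -0.01 ] [ 0.     -0.     -0.0517]
[ 0.169  0.053 -0.01 ] [ 0.     -0.     -0.0517]
[ 0.164  0.067 -0.01 ] [ 0.     -0.     -0.0517]
[ 0.159  0.08  -0.01 ] [ 0.     -0.     -0.0517]
[ 0.152  0.092 -0.01 ] [ 0.     -0.     -0.0517]
[ 0.144  0.104 -0.01 ] [ 0.     -0.     -0.0517]
[ 0.135  0.116 -0.01 ] [ 0.     -0.     -0.0517]
[ 0.125  0.126 -0.01 ] [ 0.     -0.     -0.0517]
```

Call:
carry_out(motion=[{"x":0.173,"y":0.039,"z":-0.01,"rx":0,"ry":0,"rz":-0.0517,"grip":0.2},{"x":0.169,"y":0.053,"z":-0.01,"rx":0,"ry":0,"rz":-0.0517,"grip":0.2},{"x":0.164,"y":0.067,"z":0,"rx":0,"ry":0,"rz":-0.0517,"grip":0.2},{"x":0.159,"y":0.08,"z":0,"rx":0,"ry":0,"rz":-0.0517,"grip":0.2},{"x":0.152,"y":0.092,"z":0,"rx":0,"ry":0,"rz":-0.0517,"grip":0.2},{"x":0.144,"y":0.104,"z":0,"rx":0,"ry":0,"rz":-0.0517,"grip":0.2},{"x":0.135,"y":0.116,"z":0,"rx":0,"ry":0,"rz":-0.0517,"grip":0.2},{"x":0.125,"y":0.126,"z":0,"rx":0,"ry":0,"rz":-0.0517,"grip":0.2}])

```text
t: 7.0
ee_pos: [0.4413, 0.104, 0.1905]
eef_rot: [[-0.713, -0.701, 0.001], [-0.701, 0.713, 0.0], [-0.001, -0.001, -1.0]]
ft_force: [0.1, 0.2, 0.2]
opening: 0.0522
finger_force: 0.0
```

```bash
python3 - <<'E'
from h import *
for i in range(4):manip.camera('wrist')
c,s=wrist();cv2.imwrite('pics/w4.png',c['frame'][:,:,::-1]);np.savez('w4.npz',**c)
print(s['t'],s['ee_pos'],np.round(s['qvel'],2))
E
```

```text
7.2 [0.44285331 0.10400913 0.19081871] [-0.01  0.03 -0.04 -0.   -0.01  0.01]
```

View pics/w4.png

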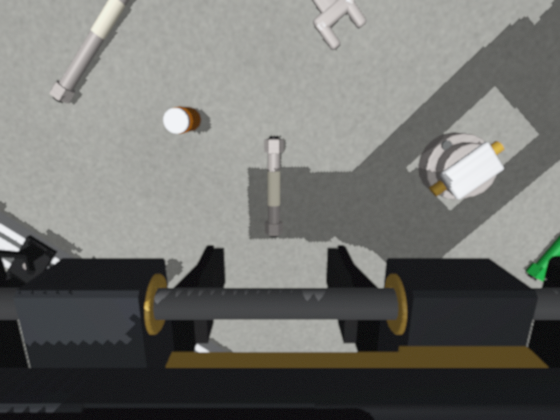

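The column_100 runs from (275,136) to (274,237) in this view. The vial stands at (180,120), clear of the fingers.

```bash
python3 - <<'E'
from h import *
c=dict(np.load('w4.npz'))
m=ends(c,(275,135.5),(274,237))
plan(*m,.016,224.5,6)
E
```

```text
ctr [0.4429 0.1025] len 0.1021 yaw 223.68
[ 0.002 -0.     0.194] [-0.0002  0.0002 -0.0005]
[ 0.002 -0.     0.194] [-0.0002  0.0002 -0.0005]
[ 0.002 -0.     0.194] [-0.0002  0.0002 -0.0005]
[ 0.002 -0.     0.194] [-0.0002  0.0002 -0.0005]
[ 0.002 -0.001  0.194] [-0.0002  0.0002 -0.0005]
[ 0.002 -0.001  0.194] [-0.0002  0.0002 -0.0005]
```

Call:
carry_out(motion=[{"x":0.003,"y":0,"z":0.25,"rx":0,"ry":0,"rz":0,"grip":0},{"x":0.003,"y":0,"z":0.25,"rx":0,"ry":0,"rz":0,"grip":0},{"x":0.003,"y":0,"z":0.25,"rx":0,"ry":0,"rz":0,"grip":0},{"x":0.003,"y":0,"z":0.23,"rx":0,"ry":0,"rz":0,"grip":0},{"x":0,"y":0,"z":0.12,"rx":0,"ry":0,"rz":0,"grip":0},{"x":0,"y":0,"z":0.05,"rx":0,"ry":0,"rz":0,"grip":0},{"x":0,"y":0,"z":0,"rx":0,"ry":0,"rz":0,"grip":0},{"x":0,"y":0,"z":0,"rx":0,"ry":0,"rz":0,"grip":0}])

```text
t: 7.92
ee_pos: [0.4425, 0.1025, 0.0174]
eef_rot: [[-0.716, -0.698, 0.001], [-0.698, 0.716, -0.0], [-0.0, -0.0, -1.0]]
ft_force: [0.3, 0.9, 0.3]
opening: 0.0434
finger_force: 0.0
```

Call:
carry_out(motion=[{"x":0,"y":0,"z":0.008,"rx":0,"ry":0,"rz":0,"grip":-1},{"x":0,"y":0,"z":0,"rx":0,"ry":0,"rz":0,"grip":-1},{"x":0,"y":0,"z":0,"rx":0,"ry":0,"rz":0,"grip":-1},{"x":0,"y":0,"z":0,"rx":0,"ry":0,"rz":0,"grip":-1},{"x":0,"y":0,"z":0,"rx":0,"ry":0,"rz":0,"grip":-1},{"x":0,"y":0,"z":0,"rx":0,"ry":0,"rz":0,"grip":-1},{"x":0,"y":0,"z":0,"rx":0,"ry":0,"rz":0,"grip":-1}])

```text
t: 8.5
ee_pos: [0.4414, 0.1027, 0.016]
eef_rot: [[-0.715, -0.699, 0.001], [-0.699, 0.715, -0.0], [-0.001, -0.001, -1.0]]
ft_force: [0.2, -0.4, 1.6]
opening: 0.0111
finger_force: 25.0
```

Call:
carry_out(motion=[{"x":0,"y":0,"z":0,"rx":0,"ry":0,"rz":0,"grip":-1},{"x":0,"y":0,"z":-0.1,"rx":0,"ry":0,"rz":0,"grip":-1},{"x":0,"y":0,"z":-0.2,"rx":0,"ry":0,"rz":0,"grip":-1},{"x":0,"y":0,"z":-0.25,"rx":0,"ry":0,"rz":0,"grip":-1},{"x":0,"y":0,"z":-0.25,"rx":0,"ry":0,"rz":0,"grip":-1},{"x":0,"y":0,"z":-0.2,"rx":0,"ry":0,"rz":0,"grip":-1}])

```text
t: 9.0
ee_pos: [0.441, 0.1028, 0.168]
eef_rot: [[-0.715, -0.699, 0.001], [-0.699, 0.715, 0.0], [-0.001, -0.001, -1.0]]
ft_force: [1.7, 0.7, -1.1]
opening: 0.0114
finger_force: 25.0
```

```bash
python3 - <<'E'
from h import *
s=manip.sense();print(s['opening'],s['finger_force'],s['ee_pos'])
plan(.6685,-.0213,.16,187.1,8)
E
```

```text
0.011402098468345776 24.999765157699585 [0.44104402 0.10275253 0.1680456 ]
[-0.063 -0.206  0.007] [-0.      0.0001  0.0517]
[-0.08  -0.201  0.007] [-0.      0.0001  0.0517]
[-0.096 -0.193  0.007] [-0.      0.0001  0.0517]
[-0.111 -0.185  0.007] [-0.      0.0001  0.0517]
[-0.126 -0.175  0.007] [-0.      0.0001  0.0517]
[-0.14  -0.165  0.007] [-0.      0.0001  0.0517]
[-0.153 -0.153  0.007] [-0.      0.0001  0.0517]
[-0.165 -0.14   0.007] [-0.      0.0001  0.0517]
```

Call:
carry_out(motion=[{"x":-0.063,"y":-0.206,"z":0.007,"rx":0,"ry":0,"rz":0.0517,"grip":-1},{"x":-0.08,"y":-0.201,"z":0.007,"rx":0,"ry":0,"rz":0.0517,"grip":-1},{"x":-0.096,"y":-0.193,"z":0.007,"rx":0,"ry":0,"rz":0.0517,"grip":-1},{"x":-0.111,"y":-0.185,"z":0.007,"rx":0,"ry":0,"rz":0.0517,"grip":-1},{"x":-0.126,"y":-0.175,"z":0.007,"rx":0,"ry":0,"rz":0.0517,"grip":-1},{"x":-0.14,"y":-0.165,"z":0.007,"rx":0,"ry":0,"rz":0.0517,"grip":-1},{"x":-0.153,"y":-0.153,"z":0.007,"rx":0,"ry":0,"rz":0.0517,"grip":-1},{"x":-0.165,"y":-0.14,"z":0.007,"rx":0,"ry":0,"rz":0.0517,"grip":-1}])

```text
t: 9.67
ee_pos: [0.6692, -0.0222, 0.1563]
eef_rot: [[-0.993, -0.119, -0.002], [-0.119, 0.993, 0.0], [0.002, 0.001, -1.0]]
ft_force: [0.2, -0.4, -0.2]
opening: 0.0111
finger_force: 25.0
```

```bash
python3 - <<'E'
from h import *
for i in range(5):manip.camera('wrist')
c,s=wrist();cv2.imwrite('pics/w5.png',c['frame'][:,:,::-1]);np.savez('w5.npz',**c,ee=s['ee_pos'],rot=s['eef_rot'])
print(s['t'],s['ee_pos'])
plan(.6685,-.0213,.085,187.1,4)
E
```

```text
9.9167 [ 0.66753692 -0.02115614  0.15614917]
[-0.002 -0.001  0.119] [ 0.0001 -0.0003  0.0001]
[-0.002 -0.001  0.119] [ 0.0001 -0.0003  0.0001]
[-0.002 -0.001  0.119] [ 0.0001 -0.0003  0.0001]
[-0.002 -0.001  0.119] [ 0.0001 -0.0003  0.0001]
```

View pics/w5.png

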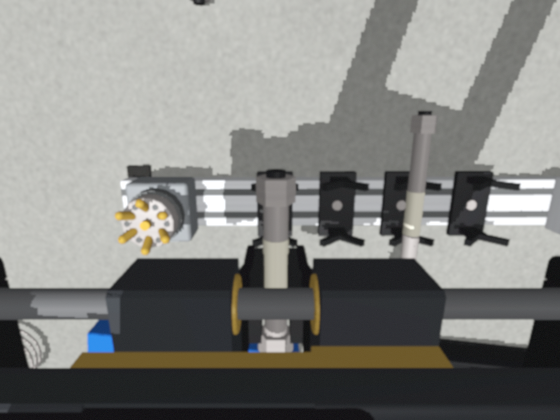

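Column_150 lies in saddle 3, with its near end at (425,113) and sleeve rows 192–230. The held column_100's end is at (276,171). The screw dots are at (337,205), (401,205) and (471,205).

```bash
python3 - <<'E'
from h import *
c=dict(np.load('w5.npz'))
W=cast(c,[(337,205.5),(401,205.5),(471,204.5)],.027);print(W.round(4))
a=np.radians(187.1);ax=np.array([np.cos(a),np.sin(a)])
for px in [(425,112),(417,192),(411,230)]:
    X=cast(c,[px],.0525+(.006 if px[1]>150 else 0))[0];d=X[:2]-W[1][:2];print(px,(d@ax).round(4),(d@[-ax[1],ax[0]]).round(4))
X=cast(c,[(276,170.5)],c['ee'][2]-.008)[0];print(((X-c['ee'])@c['rot']).round(4))
E
```

```text
[[0.6617 0.0305 0.027 ]
 [0.6551 0.0836 0.027 ]
 [0.6469 0.1415 0.027 ]]
(425, 112) 0.0755 -0.0003
(417, 192) 0.0191 0.0012
(411, 230) -0.0105 0.0024
[0.0498 0.0008 0.0081]
```

Call:
carry_out(motion=[{"x":-0.003,"y":-0.001,"z":0.18,"rx":0,"ry":0,"rz":0,"grip":-1},{"x":-0.002,"y":0,"z":0.18,"rx":0,"ry":0,"rz":0,"grip":-1},{"x":0,"y":0,"z":0.13,"rx":0,"ry":0,"rz":0,"grip":-1},{"x":0,"y":0,"z":0.07,"rx":0,"ry":0,"rz":0,"grip":-1},{"x":0,"y":0,"z":0.04,"rx":0,"ry":0,"rz":0,"grip":-1},{"x":0,"y":0,"z":0.015,"rx":0,"ry":0,"rz":0,"grip":-1},{"x":0,"y":0,"z":0,"rx":0,"ry":0,"rz":0,"grip":-1},{"x":0,"y":0,"z":0,"rx":0,"ry":0,"rz":0,"grip":-1}])

```text
t: 10.63
ee_pos: [0.6703, -0.0215, 0.0668]
eef_rot: [[-0.992, -0.124, 0.003], [-0.124, 0.992, -0.0], [-0.002, -0.001, -1.0]]
ft_force: [0.2, -0.0, 0.1]
opening: 0.0111
finger_force: 25.0
```

Call:
carry_out(motion=[{"x":0.006,"y":0,"z":0.015,"rx":0,"ry":0,"rz":0,"grip":-1},{"x":0,"y":0,"z":0.015,"rx":0,"ry":0,"rz":0,"grip":-1},{"x":0,"y":0,"z":0.01,"rx":0,"ry":0,"rz":0,"grip":-1},{"x":0,"y":0,"z":0,"rx":0,"ry":0,"rz":0,"grip":-1},{"x":0,"y":0,"z":0,"rx":0,"ry":0,"rz":0,"grip":-1}])

```text
t: 11.05
ee_pos: [0.669, -0.0216, 0.0603]
eef_rot: [[-0.992, -0.124, 0.001], [-0.124, 0.992, -0.0], [-0.001, -0.0, -1.0]]
ft_force: [-1.6, 0.2, 5.3]
opening: 0.0113
finger_force: 25.0
```

Seated. Release, rise, then move to column_175 at about (0.431,-0.103), yaw 185.

Call:
carry_out(motion=[{"x":0,"y":0,"z":0,"rx":0,"ry":0,"rz":0,"grip":-0.6},{"x":0,"y":0,"z":0,"rx":0,"ry":0,"rz":0,"grip":-0.4},{"x":0,"y":0,"z":0,"rx":0,"ry":0,"rz":0,"grip":-0.4},{"x":0,"y":0,"z":0,"rx":0,"ry":0,"rz":0,"grip":-0.4},{"x":0,"y":0,"z":-0.1,"rx":0,"ry":0,"rz":0,"grip":-0.4},{"x":0,"y":0,"z":-0.25,"rx":0,"ry":0,"rz":0,"grip":-0.2},{"x":0,"y":0,"z":-0.25,"rx":0,"ry":0,"rz":0,"grip":0},{"x":0,"y":0,"z":-0.25,"rx":0,"ry":0,"rz":0,"grip":0}])

```text
t: 11.72
ee_pos: [0.6679, -0.0215, 0.1885]
eef_rot: [[-0.992, -0.123, -0.001], [-0.123, 0.992, 0.0], [0.001, 0.0, -1.0]]
ft_force: [0.7, -0.4, 0.5]
opening: 0.0383
finger_force: 0.0
```

```bash
python3 - <<'E'
from h import *
plan(.431,-.103,.2,185,8)
E
```

```text
[ 0.204 -0.043 -0.009] [ 0.     -0.0001  0.0029]
[ 0.204 -0.044 -0.009] [ 0.     -0.0001  0.0029]
[ 0.204 -0.045 -0.009] [ 0.     -0.0001  0.0029]
[ 0.204 -0.046 -0.009] [ 0.     -0.0001  0.0029]
[ 0.203 -0.047 -0.01 ] [ 0.     -0.0001  0.0029]
[ 0.203 -0.048 -0.01 ] [ 0.     -0.0001  0.0029]
[ 0.203 -0.049 -0.01 ] [ 0.     -0.0001  0.0029]
[ 0.203 -0.049 -0.01 ] [ 0.     -0.0001  0.0029]
```

Call:
carry_out(motion=[{"x":0.204,"y":-0.043,"z":0,"rx":0,"ry":0,"rz":0.003,"grip":0},{"x":0.204,"y":-0.044,"z":0,"rx":0,"ry":0,"rz":0.003,"grip":0},{"x":0.204,"y":-0.045,"z":0,"rx":0,"ry":0,"rz":0.003,"grip":0},{"x":0.204,"y":-0.046,"z":0,"rx":0,"ry":0,"rz":0.003,"grip":0},{"x":0.204,"y":-0.047,"z":0,"rx":0,"ry":0,"rz":0.003,"grip":0},{"x":0.204,"y":-0.048,"z":0,"rx":0,"ry":0,"rz":0.003,"grip":0},{"x":0.203,"y":-0.049,"z":0,"rx":0,"ry":0,"rz":0.003,"grip":0},{"x":0.203,"y":-0.049,"z":0,"rx":0,"ry":0,"rz":0.003,"grip":0}])

```text
t: 12.38
ee_pos: [0.43, -0.1035, 0.1875]
eef_rot: [[-0.996, -0.086, 0.001], [-0.086, 0.996, -0.001], [-0.001, -0.001, -1.0]]
ft_force: [-1.0, -0.8, 1.1]
opening: 0.0435
finger_force: 0.0
```

```bash
python3 - <<'E'
from h import *
for i in range(4):manip.camera('wrist')
c,s=wrist();cv2.imwrite('pics/w6.png',c['frame'][:,:,::-1]);np.savez('w6.npz',**c)
print(s['t'],s['ee_pos'],np.round(s['qvel'],2))
E
```

```text
12.5833 [ 0.43144995 -0.10354682  0.18787532] [ 0.02  0.04 -0.04  0.   -0.01  0.  ]
```

View pics/w6.png

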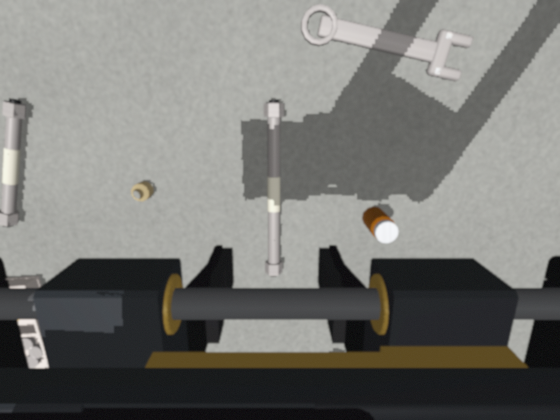

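The column_175 runs from (274,98) to (274,275) and the column_125 from (14,99) to (8,226). The vial is at (380,222), to the right of the finger.

```bash
python3 - <<'E'
from h import *
c=dict(np.load('w6.npz'))
m=ends(c,(274,98.5),(274,275)); ends(c,(14,98),(8,226)); print(cast(c,[(385,231)],.046))
plan(*m,.016,185,6)
E
```

```text
ctr [ 0.4348 -0.1046] len 0.1769 yaw 184.8
ctr [ 0.4289 -0.3583] len 0.1273 yaw 170.03
[[ 0.45152611 -0.00336592  0.046     ]]
[-0.002 -0.001  0.191] [-0.0001  0.0003 -0.0002]
[-0.003 -0.001  0.191] [-0.0001  0.0003 -0.0002]
[-0.003 -0.001  0.191] [-0.0001  0.0003 -0.0002]
[-0.003 -0.001  0.191] [-0.0001  0.0003 -0.0002]
[-0.003 -0.002  0.191] [-0.0001  0.0003 -0.0002]
[-0.003 -0.002  0.191] [-0.0001  0.0003 -0.0002]
```

Call:
carry_out(motion=[{"x":-0.006,"y":-0.003,"z":0.25,"rx":0,"ry":0,"rz":0,"grip":0},{"x":-0.006,"y":-0.003,"z":0.25,"rx":0,"ry":0,"rz":0,"grip":0},{"x":-0.006,"y":-0.003,"z":0.25,"rx":0,"ry":0,"rz":0,"grip":0},{"x":0,"y":0,"z":0.23,"rx":0,"ry":0,"rz":0,"grip":0},{"x":0,"y":0,"z":0.12,"rx":0,"ry":0,"rz":0,"grip":0},{"x":0,"y":0,"z":0.04,"rx":0,"ry":0,"rz":0,"grip":0},{"x":0,"y":0,"z":0,"rx":0,"ry":0,"rz":0,"grip":0},{"x":0,"y":0,"z":0,"rx":0,"ry":0,"rz":0,"grip":0}])

```text
t: 13.3
ee_pos: [0.4355, -0.1041, 0.016]
eef_rot: [[-0.996, -0.087, 0.0], [-0.087, 0.996, -0.0], [-0.0, -0.0, -1.0]]
ft_force: [0.2, -0.3, 0.1]
opening: 0.0434
finger_force: 0.0
```

Call:
carry_out(motion=[{"x":0,"y":0,"z":0,"rx":0,"ry":0,"rz":0,"grip":-1},{"x":0,"y":0,"z":0,"rx":0,"ry":0,"rz":0,"grip":-1},{"x":0,"y":0,"z":0,"rx":0,"ry":0,"rz":0,"grip":-1},{"x":0,"y":0,"z":0,"rx":0,"ry":0,"rz":0,"grip":-1},{"x":0,"y":0,"z":0,"rx":0,"ry":0,"rz":0,"grip":-1},{"x":0,"y":0,"z":0,"rx":0,"ry":0,"rz":0,"grip":-1},{"x":0,"y":0,"z":0,"rx":0,"ry":0,"rz":0,"grip":-1}])

```text
t: 13.88
ee_pos: [0.4342, -0.1044, 0.0157]
eef_rot: [[-0.996, -0.086, 0.0], [-0.086, 0.996, -0.0], [-0.0, -0.0, -1.0]]
ft_force: [0.4, -0.4, 1.3]
opening: 0.0112
finger_force: 25.0
```

Call:
carry_out(motion=[{"x":0,"y":0,"z":0,"rx":0,"ry":0,"rz":0,"grip":-1},{"x":0,"y":0,"z":-0.1,"rx":0,"ry":0,"rz":0,"grip":-1},{"x":0,"y":0,"z":-0.2,"rx":0,"ry":0,"rz":0,"grip":-1},{"x":0,"y":0,"z":-0.25,"rx":0,"ry":0,"rz":0,"grip":-1},{"x":0,"y":0,"z":-0.25,"rx":0,"ry":0,"rz":0,"grip":-1},{"x":0,"y":0,"z":-0.2,"rx":0,"ry":0,"rz":0,"grip":-1}])

```text
t: 14.38
ee_pos: [0.4339, -0.1042, 0.1677]
eef_rot: [[-0.996, -0.086, 0.001], [-0.086, 0.996, -0.0], [-0.001, -0.0, -1.0]]
ft_force: [0.7, -0.4, -1.7]
opening: 0.0109
finger_force: 25.0
```

```bash
python3 - <<'E'
from h import *
s=manip.sense();print(s['opening'],s['finger_force'],s['ee_pos'])
plan(.6475,.1417,.16,187.1,10)
E
```

```text
0.010851792597726654 24.999240338802338 [ 0.43394928 -0.10415407  0.16769673]
[-0.156  0.151  0.005] [-0.      0.     -0.0024]
[-0.156  0.15   0.005] [-0.      0.     -0.0024]
[-0.157  0.15   0.005] [-0.      0.     -0.0024]
[-0.158  0.149  0.005] [-0.      0.     -0.0024]
[-0.158  0.149  0.005] [-0.      0.     -0.0024]
[-0.159  0.148  0.005] [-0.      0.     -0.0024]
[-0.159  0.147  0.005] [-0.      0.     -0.0024]
[-0.16   0.147  0.005] [-0.      0.     -0.0024]
[-0.16   0.146  0.005] [-0.      0.     -0.0024]
[-0.161  0.146  0.005] [-0.      0.     -0.0024]
```

Call:
carry_out(motion=[{"x":-0.17,"y":0.164,"z":0,"rx":0,"ry":0,"rz":-0.003,"grip":-1},{"x":-0.17,"y":0.164,"z":0,"rx":0,"ry":0,"rz":-0.003,"grip":-1},{"x":-0.171,"y":0.163,"z":0,"rx":0,"ry":0,"rz":-0.003,"grip":-1},{"x":-0.172,"y":0.162,"z":0,"rx":0,"ry":0,"rz":-0.003,"grip":-1},{"x":-0.173,"y":0.161,"z":0,"rx":0,"ry":0,"rz":-0.003,"grip":-1},{"x":-0.174,"y":0.16,"z":0,"rx":0,"ry":0,"rz":-0.003,"grip":-1},{"x":-0.174,"y":0.16,"z":0,"rx":0,"ry":0,"rz":-0.003,"grip":-1},{"x":-0.175,"y":0.16,"z":0,"rx":0,"ry":0,"rz":-0.003,"grip":-1}])

```text
t: 15.05
ee_pos: [0.6201, 0.1115, 0.1644]
eef_rot: [[-0.992, -0.124, -0.002], [-0.124, 0.992, -0.0], [0.002, 0.0, -1.0]]
ft_force: [1.2, -0.4, -1.8]
opening: 0.0112
finger_force: 25.0
```

Call:
carry_out(motion=[{"x":-0.13,"y":0.12,"z":0.03,"rx":0,"ry":0,"rz":0,"grip":-1},{"x":-0.075,"y":0.069,"z":0.02,"rx":0,"ry":0,"rz":0,"grip":-1},{"x":0,"y":0,"z":0,"rx":0,"ry":0,"rz":0,"grip":-1},{"x":0,"y":0,"z":0,"rx":0,"ry":0,"rz":0,"grip":-1},{"x":0,"y":0,"z":0,"rx":0,"ry":0,"rz":0,"grip":-1}])

```text
t: 15.47
ee_pos: [0.646, 0.1415, 0.1571]
eef_rot: [[-0.992, -0.123, -0.002], [-0.123, 0.992, -0.001], [0.002, -0.0, -1.0]]
ft_force: [0.1, -0.3, -2.6]
opening: 0.0112
finger_force: 25.0
```

```bash
python3 - <<'E'
from h import *
c,s=wrist();cv2.imwrite('pics/w7.png',c['frame'][:,:,::-1]);np.savez('w7.npz',**c,ee=s['ee_pos'],rot=s['eef_rot'])
print(s['t'],s['ee_pos'])
plan(.6475,.1417,.064,187.1,4)
E
```

```text
15.4667 [0.64604239 0.14149464 0.15709359]
[-0.002  0.001  0.156] [-0.     -0.0002 -0.0001]
[-0.002  0.001  0.156] [-0.     -0.0002 -0.0001]
[-0.002  0.001  0.156] [-0.     -0.0002 -0.0001]
[-0.002  0.001  0.156] [-0.     -0.0002 -0.0001]
```

View pics/w7.png

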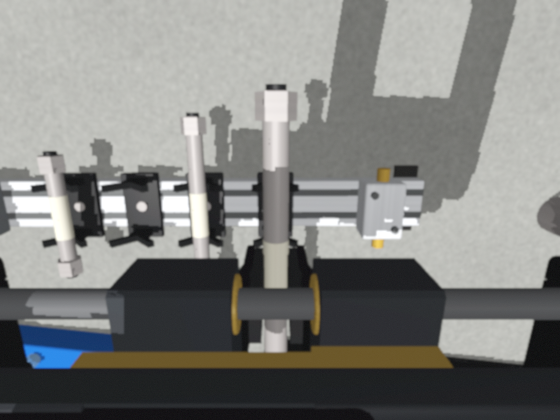

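Column_100 lies in saddle 1, with ends at (51,152) and (70,277). Column_150 is in saddle 3, and the held column_175's end is at (276,85). Saddle 2's dot is at (142,207).

```bash
python3 - <<'E'
from h import *
c=dict(np.load('w7.npz'))
X=cast(c,[(276,84.5)],c['ee'][2]-.008)[0];print(((X-c['ee'])@c['rot']).round(4))
ends(c,(50.5,152),(70,277.5),.0525);print(cast(c,[(142,207)],.027))
E
```

```text
[0.0869 0.0007 0.0082]
ctr [ 0.6704 -0.0221] len 0.1014 yaw 185.62
[[0.66214785 0.03067453 0.027     ]]
```

Call:
carry_out(motion=[{"x":-0.005,"y":0.001,"z":0.18,"rx":0,"ry":0,"rz":0,"grip":-1},{"x":-0.004,"y":0.001,"z":0.18,"rx":0,"ry":0,"rz":0,"grip":-1},{"x":0,"y":0,"z":0.13,"rx":0,"ry":0,"rz":0,"grip":-1},{"x":0,"y":0,"z":0.08,"rx":0,"ry":0,"rz":0,"grip":-1},{"x":0,"y":0,"z":0.04,"rx":0,"ry":0,"rz":0,"grip":-1},{"x":0,"y":0,"z":0.015,"rx":0,"ry":0,"rz":0,"grip":-1},{"x":0,"y":0,"z":0,"rx":0,"ry":0,"rz":0,"grip":-1},{"x":0,"y":0,"z":0,"rx":0,"ry":0,"rz":0,"grip":-1}])

```text
t: 16.18
ee_pos: [0.6494, 0.1424, 0.066]
eef_rot: [[-0.992, -0.123, 0.002], [-0.123, 0.992, 0.0], [-0.002, -0.0, -1.0]]
ft_force: [1.0, 0.4, -2.7]
opening: 0.0109
finger_force: 25.0
```

Call:
carry_out(motion=[{"x":0.008,"y":-0.002,"z":0.015,"rx":0,"ry":0,"rz":0,"grip":-1},{"x":0,"y":0,"z":0.015,"rx":0,"ry":0,"rz":0,"grip":-1},{"x":0,"y":0,"z":0.01,"rx":0,"ry":0,"rz":0,"grip":-1},{"x":0,"y":0,"z":0,"rx":0,"ry":0,"rz":0,"grip":-1},{"x":0,"y":0,"z":0,"rx":0,"ry":0,"rz":0,"grip":-1}])

```text
t: 16.6
ee_pos: [0.6482, 0.1415, 0.06]
eef_rot: [[-0.992, -0.124, 0.002], [-0.124, 0.992, -0.001], [-0.002, -0.001, -1.0]]
ft_force: [-0.8, -3.4, 5.8]
opening: 0.0112
finger_force: 25.0
```

Contact, seated. Release, rise, and go to column_125.

Call:
carry_out(motion=[{"x":0,"y":0,"z":0,"rx":0,"ry":0,"rz":0,"grip":-0.6},{"x":0,"y":0,"z":0,"rx":0,"ry":0,"rz":0,"grip":-0.4},{"x":0,"y":0,"z":0,"rx":0,"ry":0,"rz":0,"grip":-0.4},{"x":0,"y":0,"z":0,"rx":0,"ry":0,"rz":0,"grip":-0.4},{"x":0,"y":0,"z":-0.1,"rx":0,"ry":0,"rz":0,"grip":-0.4},{"x":0,"y":0,"z":-0.25,"rx":0,"ry":0,"rz":0,"grip":-0.2},{"x":0,"y":0,"z":-0.25,"rx":0,"ry":0,"rz":0,"grip":0},{"x":0,"y":0,"z":-0.25,"rx":0,"ry":0,"rz":0,"grip":0}])

```text
t: 17.27
ee_pos: [0.6466, 0.1421, 0.1877]
eef_rot: [[-0.992, -0.124, -0.001], [-0.124, 0.992, 0.0], [0.001, 0.0, -1.0]]
ft_force: [0.4, 0.3, -0.1]
opening: 0.0385
finger_force: 0.0
```

```bash
python3 - <<'E'
from h import *
plan(.429,-.358,.2,170,16)
E
```

```text
[ 0.116 -0.196 -0.005] [ 0.     -0.      0.0119]
[ 0.112 -0.198 -0.005] [ 0.     -0.      0.0119]
[ 0.108 -0.2   -0.005] [ 0.     -0.      0.0119]
[ 0.105 -0.202 -0.005] [ 0.     -0.      0.0119]
[ 0.101 -0.204 -0.005] [ 0.     -0.      0.0119]
[ 0.097 -0.205 -0.005] [ 0.     -0.      0.0119]
[ 0.093 -0.207 -0.005] [ 0.     -0.      0.0119]
[ 0.089 -0.209 -0.005] [ 0.     -0.      0.0119]
[ 0.085 -0.211 -0.005] [ 0.     -0.      0.0119]
[ 0.081 -0.212 -0.005] [ 0.     -0.      0.0119]
[ 0.077 -0.214 -0.005] [ 0.     -0.      0.0119]
[ 0.073 -0.215 -0.005] [ 0.     -0.      0.0119]
[ 0.069 -0.216 -0.005] [ 0.     -0.      0.0119]
[ 0.065 -0.218 -0.005] [ 0.     -0.      0.0119]
[ 0.061 -0.219 -0.005] [ 0.     -0.      0.0119]
[ 0.057 -0.22  -0.005] [ 0.     -0.      0.0119]
```

Call:
carry_out(motion=[{"x":0.116,"y":-0.196,"z":0,"rx":0,"ry":0,"rz":0.0119,"grip":0},{"x":0.112,"y":-0.198,"z":0,"rx":0,"ry":0,"rz":0.0119,"grip":0},{"x":0.108,"y":-0.2,"z":0,"rx":0,"ry":0,"rz":0.0119,"grip":0},{"x":0.105,"y":-0.202,"z":0,"rx":0,"ry":0,"rz":0.0119,"grip":0},{"x":0.101,"y":-0.204,"z":0,"rx":0,"ry":0,"rz":0.0119,"grip":0},{"x":0.097,"y":-0.205,"z":0,"rx":0,"ry":0,"rz":0.0119,"grip":0},{"x":0.093,"y":-0.207,"z":0,"rx":0,"ry":0,"rz":0.0119,"grip":0},{"x":0.089,"y":-0.209,"z":0,"rx":0,"ry":0,"rz":0.0119,"grip":0}])

```text
t: 17.93
ee_pos: [0.5376, -0.1094, 0.1871]
eef_rot: [[-1.0, 0.026, 0.001], [0.026, 1.0, -0.0], [-0.001, -0.0, -1.0]]
ft_force: [0.2, 0.5, 0.4]
opening: 0.0437
finger_force: 0.0
```

Call:
carry_out(motion=[{"x":0.085,"y":-0.211,"z":0,"rx":0,"ry":0,"rz":0.0119,"grip":0},{"x":0.081,"y":-0.212,"z":0,"rx":0,"ry":0,"rz":0.0119,"grip":0},{"x":0.077,"y":-0.214,"z":0,"rx":0,"ry":0,"rz":0.0119,"grip":0},{"x":0.073,"y":-0.215,"z":0,"rx":0,"ry":0,"rz":0.0119,"grip":0},{"x":0.069,"y":-0.216,"z":0,"rx":0,"ry":0,"rz":0.0119,"grip":0},{"x":0.065,"y":-0.218,"z":0,"rx":0,"ry":0,"rz":0.0119,"grip":0},{"x":0.061,"y":-0.219,"z":0,"rx":0,"ry":0,"rz":0.0119,"grip":0},{"x":0.057,"y":-0.22,"z":0,"rx":0,"ry":0,"rz":0.0119,"grip":0}])

```text
t: 18.6
ee_pos: [0.4291, -0.3598, 0.1872]
eef_rot: [[-0.985, 0.175, 0.001], [0.175, 0.985, -0.001], [-0.001, -0.001, -1.0]]
ft_force: [0.6, -1.2, -0.8]
opening: 0.0434
finger_force: 0.0
```

```bash
python3 - <<'E'
from h import *
for i in range(4):manip.camera('wrist')
c,s=wrist();cv2.imwrite('pics/w8.png',c['frame'][:,:,::-1]);np.savez('w8.npz',**c)
print(s['t'],s['ee_pos'],np.round(s['qvel'],2))
E
```

```text
18.8 [ 0.4294474  -0.35896159  0.18661973] [ 0.04 -0.01  0.01  0.01 -0.    0.  ]
```

View pics/w8.png

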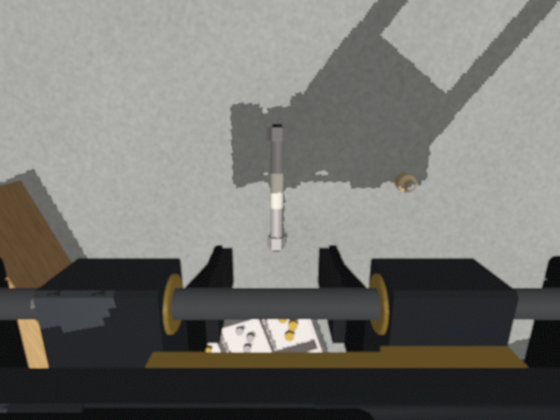

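The column_125 runs from (277.5,124) to (277,250), with nothing else near the fingers.

```bash
python3 - <<'E'
from h import *
c=dict(np.load('w8.npz'))
m=ends(c,(277.5,124),(277,250.5))
plan(*m,.016,170,6)
E
```

```text
ctr [ 0.4297 -0.3569] len 0.126 yaw 169.71
[0.001 0.001 0.189] [ 0.      0.0001 -0.0001]
[0.    0.001 0.189] [ 0.      0.0001 -0.0001]
[0.    0.001 0.189] [ 0.      0.0001 -0.0001]
[0.    0.001 0.189] [ 0.      0.0001 -0.0001]
[0.    0.001 0.189] [ 0.      0.0001 -0.0001]
[0.    0.001 0.189] [ 0.      0.0001 -0.0001]
```

Call:
carry_out(motion=[{"x":0,"y":0.002,"z":0.25,"rx":0,"ry":0,"rz":0,"grip":0},{"x":0,"y":0.002,"z":0.25,"rx":0,"ry":0,"rz":0,"grip":0},{"x":0,"y":0.003,"z":0.25,"rx":0,"ry":0,"rz":0,"grip":0},{"x":0,"y":0,"z":0.22,"rx":0,"ry":0,"rz":0,"grip":0},{"x":0,"y":0,"z":0.12,"rx":0,"ry":0,"rz":0,"grip":0},{"x":0,"y":0,"z":0.04,"rx":0,"ry":0,"rz":0,"grip":0},{"x":0,"y":0,"z":0,"rx":0,"ry":0,"rz":0,"grip":0},{"x":0,"y":0,"z":0,"rx":0,"ry":0,"rz":0,"grip":0}])

```text
t: 19.52
ee_pos: [0.4309, -0.3561, 0.0169]
eef_rot: [[-0.985, 0.172, 0.0], [0.172, 0.985, 0.0], [-0.0, 0.0, -1.0]]
ft_force: [0.6, 0.5, 0.8]
opening: 0.0433
finger_force: 0.0
```

Call:
carry_out(motion=[{"x":0,"y":0,"z":0.006,"rx":0,"ry":0,"rz":0,"grip":-1},{"x":0,"y":0,"z":0,"rx":0,"ry":0,"rz":0,"grip":-1},{"x":0,"y":0,"z":0,"rx":0,"ry":0,"rz":0,"grip":-1},{"x":0,"y":0,"z":0,"rx":0,"ry":0,"rz":0,"grip":-1},{"x":0,"y":0,"z":0,"rx":0,"ry":0,"rz":0,"grip":-1},{"x":0,"y":0,"z":0,"rx":0,"ry":0,"rz":0,"grip":-1},{"x":0,"y":0,"z":0,"rx":0,"ry":0,"rz":0,"grip":-1}])

```text
t: 20.1
ee_pos: [0.43, -0.3574, 0.0156]
eef_rot: [[-0.985, 0.175, 0.0], [0.175, 0.985, -0.0], [-0.0, -0.0, -1.0]]
ft_force: [-0.5, 0.8, 1.5]
opening: 0.0111
finger_force: 25.0
```

Call:
carry_out(motion=[{"x":0,"y":0,"z":0,"rx":0,"ry":0,"rz":0,"grip":-1},{"x":0,"y":0,"z":-0.1,"rx":0,"ry":0,"rz":0,"grip":-1},{"x":0,"y":0,"z":-0.2,"rx":0,"ry":0,"rz":0,"grip":-1},{"x":0,"y":0,"z":-0.25,"rx":0,"ry":0,"rz":0,"grip":-1},{"x":0,"y":0,"z":-0.25,"rx":0,"ry":0,"rz":0,"grip":-1},{"x":0,"y":0,"z":-0.2,"rx":0,"ry":0,"rz":0,"grip":-1}])

```text
t: 20.6
ee_pos: [0.4301, -0.3575, 0.1679]
eef_rot: [[-0.985, 0.175, 0.001], [0.175, 0.985, -0.001], [-0.001, -0.001, -1.0]]
ft_force: [0.7, -0.3, -1.3]
opening: 0.0111
finger_force: 25.0
```

```bash
python3 - <<'E'
from h import *
s=manip.sense();print(s['opening'],s['finger_force'],s['ee_pos'])
plan(.6618,.0306,.165,187.1,14)
E
```

```text
0.011119387458238726 24.995397627353668 [ 0.43007736 -0.35745157  0.16785084]
[-0.076  0.201  0.001] [-0.      0.     -0.0136]
[-0.081  0.2    0.001] [-0.      0.     -0.0136]
[-0.085  0.198  0.001] [-0.      0.     -0.0136]
[-0.089  0.196  0.001] [-0.      0.     -0.0136]
[-0.093  0.194  0.001] [-0.      0.     -0.0136]
[-0.097  0.192  0.001] [-0.      0.     -0.0136]
[-0.102  0.19   0.001] [-0.      0.     -0.0136]
[-0.106  0.188  0.001] [-0.      0.     -0.0136]
[-0.11   0.185  0.001] [-0.      0.     -0.0136]
[-0.113  0.183  0.001] [-0.      0.     -0.0136]
[-0.117  0.18   0.001] [-0.      0.     -0.0136]
[-0.121  0.178  0.001] [-0.      0.     -0.0136]
[-0.125  0.175  0.001] [-0.      0.     -0.0136]
[-0.129  0.173  0.001] [-0.      0.     -0.0136]
```

Call:
carry_out(motion=[{"x":-0.076,"y":0.201,"z":0,"rx":0,"ry":0,"rz":-0.0136,"grip":-1},{"x":-0.081,"y":0.2,"z":0,"rx":0,"ry":0,"rz":-0.0136,"grip":-1},{"x":-0.085,"y":0.198,"z":0,"rx":0,"ry":0,"rz":-0.0136,"grip":-1},{"x":-0.089,"y":0.196,"z":0,"rx":0,"ry":0,"rz":-0.0136,"grip":-1},{"x":-0.093,"y":0.194,"z":0,"rx":0,"ry":0,"rz":-0.0136,"grip":-1},{"x":-0.097,"y":0.192,"z":0,"rx":0,"ry":0,"rz":-0.0136,"grip":-1},{"x":-0.102,"y":0.19,"z":0,"rx":0,"ry":0,"rz":-0.0136,"grip":-1},{"x":-0.106,"y":0.188,"z":0,"rx":0,"ry":0,"rz":-0.0136,"grip":-1}])

```text
t: 21.27
ee_pos: [0.5626, -0.1338, 0.165]
eef_rot: [[-1.0, 0.004, -0.001], [0.004, 1.0, 0.0], [0.001, 0.0, -1.0]]
ft_force: [0.1, -0.6, -1.2]
opening: 0.0112
finger_force: 25.0
```

Call:
carry_out(motion=[{"x":-0.11,"y":0.185,"z":0.001,"rx":0,"ry":0,"rz":-0.0136,"grip":-1},{"x":-0.113,"y":0.183,"z":0.001,"rx":0,"ry":0,"rz":-0.0136,"grip":-1},{"x":-0.117,"y":0.18,"z":0.001,"rx":0,"ry":0,"rz":-0.0136,"grip":-1},{"x":-0.121,"y":0.178,"z":0.001,"rx":0,"ry":0,"rz":-0.0136,"grip":-1},{"x":-0.125,"y":0.175,"z":0.001,"rx":0,"ry":0,"rz":-0.0136,"grip":-1},{"x":-0.129,"y":0.173,"z":0.001,"rx":0,"ry":0,"rz":-0.0136,"grip":-1},{"x":0,"y":0,"z":0,"rx":0,"ry":0,"rz":0,"grip":-1},{"x":0,"y":0,"z":0,"rx":0,"ry":0,"rz":0,"grip":-1}])

```text
t: 21.93
ee_pos: [0.6616, 0.0326, 0.1636]
eef_rot: [[-0.992, -0.126, -0.001], [-0.126, 0.992, -0.0], [0.001, 0.0, -1.0]]
ft_force: [-0.5, -0.0, -0.7]
opening: 0.0111
finger_force: 25.0
```

```bash
python3 - <<'E'
from h import *
manip.camera('wrist');manip.camera('wrist')
c,s=wrist();cv2.imwrite('pics/w9.png',c['frame'][:,:,::-1]);np.savez('w9.npz',**c,ee=s['ee_pos'],rot=s['eef_rot'])
print(s['t'],s['ee_pos'])
plan(.6618,.0306,.064,187.1,4)
E
```

```text
22.0333 [0.66097547 0.03056395 0.16374735]
[-0.002  0.001  0.167] [-0.     -0.0002 -0.0002]
[-0.002  0.001  0.167] [-0.     -0.0002 -0.0002]
[-0.002  0.001  0.167] [-0.     -0.0002 -0.0002]
[-0.002  0.001  0.167] [-0.     -0.0002 -0.0002]
```

View pics/w9.png

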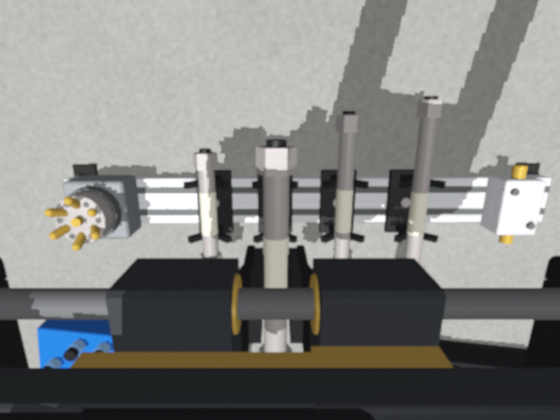

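The three columns already laid are in saddles 1, 3 and 4. The held column_125's end is at (276,140), centred over saddle 2.

Call:
carry_out(motion=[{"x":0,"y":0.001,"z":0.19,"rx":0,"ry":0,"rz":0,"grip":-1},{"x":0,"y":0.001,"z":0.19,"rx":0,"ry":0,"rz":0,"grip":-1},{"x":0,"y":0,"z":0.14,"rx":0,"ry":0,"rz":0,"grip":-1},{"x":0,"y":0,"z":0.08,"rx":0,"ry":0,"rz":0,"grip":-1},{"x":0,"y":0,"z":0.04,"rx":0,"ry":0,"rz":0,"grip":-1},{"x":0,"y":0,"z":0.015,"rx":0,"ry":0,"rz":0,"grip":-1},{"x":0,"y":0,"z":0,"rx":0,"ry":0,"rz":0,"grip":-1},{"x":0,"y":0,"z":0,"rx":0,"ry":0,"rz":0,"grip":-1}])

```text
t: 22.75
ee_pos: [0.6628, 0.0309, 0.068]
eef_rot: [[-0.992, -0.123, 0.003], [-0.123, 0.992, -0.0], [-0.003, -0.001, -1.0]]
ft_force: [-0.2, 0.7, -0.9]
opening: 0.0108
finger_force: 25.0
```

```bash
python3 - <<'E'
from h import *
c=dict(np.load('w9.npz'))
X=cast(c,[(276,140)],c['ee'][2]-.008)[0];print(((X-c['ee'])@c['rot']).round(4))
a=np.radians(187.1);ax=np.array([np.cos(a),np.sin(a)])
for px,S in [((205,149.5),(.6685,-.0213)),((349,112),(.655,.084)),((431.5,96.5),(.6475,.1417))]:
    d=cast(c,[px],.0525)[0][:2]-S;print((d@ax).round(4),(d@[-ax[1],ax[0]]).round(4))
E
```

```text
[0.0635 0.0007 0.0081]
0.0488 -0.0001
0.0754 0.0001
0.0858 -0.0002
```

Call:
carry_out(motion=[{"x":0.008,"y":0,"z":0.02,"rx":0,"ry":0,"rz":0,"grip":-1},{"x":0,"y":0,"z":0.018,"rx":0,"ry":0,"rz":0,"grip":-1},{"x":0,"y":0,"z":0.012,"rx":0,"ry":0,"rz":0,"grip":-1},{"x":0,"y":0,"z":0,"rx":0,"ry":0,"rz":0,"grip":-1},{"x":0,"y":0,"z":0,"rx":0,"ry":0,"rz":0,"grip":-1}])

```text
t: 23.17
ee_pos: [0.6615, 0.0303, 0.06]
eef_rot: [[-0.992, -0.123, 0.002], [-0.123, 0.992, -0.001], [-0.002, -0.002, -1.0]]
ft_force: [-0.5, -4.2, 3.4]
opening: 0.0112
finger_force: 25.0
```

Call:
carry_out(motion=[{"x":0,"y":0,"z":0,"rx":0,"ry":0,"rz":0,"grip":-0.6},{"x":0,"y":0,"z":0,"rx":0,"ry":0,"rz":0,"grip":-0.4},{"x":0,"y":0,"z":0,"rx":0,"ry":0,"rz":0,"grip":-0.4},{"x":0,"y":0,"z":0,"rx":0,"ry":0,"rz":0,"grip":-0.4},{"x":0,"y":0,"z":-0.1,"rx":0,"ry":0,"rz":0,"grip":-0.4},{"x":0,"y":0,"z":-0.25,"rx":0,"ry":0,"rz":0,"grip":-0.4},{"x":0,"y":0,"z":-0.25,"rx":0,"ry":0,"rz":0,"grip":-0.4},{"x":0,"y":0,"z":-0.25,"rx":0,"ry":0,"rz":0,"grip":-0.4}])

```text
t: 23.83
ee_pos: [0.6598, 0.0314, 0.1881]
eef_rot: [[-0.992, -0.124, -0.001], [-0.124, 0.992, 0.0], [0.001, 0.0, -1.0]]
ft_force: [1.4, -0.6, 0.4]
opening: 0.0263
finger_force: 0.0
```

Call:
carry_out(motion=[{"x":-0.1,"y":0,"z":-0.2,"rx":0,"ry":0,"rz":0,"grip":-0.4},{"x":-0.1,"y":0,"z":-0.2,"rx":0,"ry":0,"rz":0,"grip":-0.4},{"x":-0.1,"y":0,"z":-0.1,"rx":0,"ry":0,"rz":0,"grip":-0.4},{"x":0,"y":0,"z":0,"rx":0,"ry":0,"rz":0,"grip":-0.4},{"x":0,"y":0,"z":0,"rx":0,"ry":0,"rz":0,"grip":-0.4},{"x":0,"y":0,"z":0,"rx":0,"ry":0,"rz":0,"grip":-0.4}])

```text
t: 24.33
ee_pos: [0.7037, 0.0369, 0.2596]
eef_rot: [[-0.992, -0.124, -0.003], [-0.124, 0.992, 0.0], [0.003, 0.001, -1.0]]
ft_force: [-0.6, -1.4, -0.4]
opening: 0.0259
finger_force: 0.0
```

```bash
python3 - <<'E'
from h import *
c,s=wrist();cv2.imwrite('pics/w10.png',c['frame'][:,:,::-1]);np.savez('w10.npz',**c);print(s['t'])
E
```

```text
24.3333
```

View pics/w10.png

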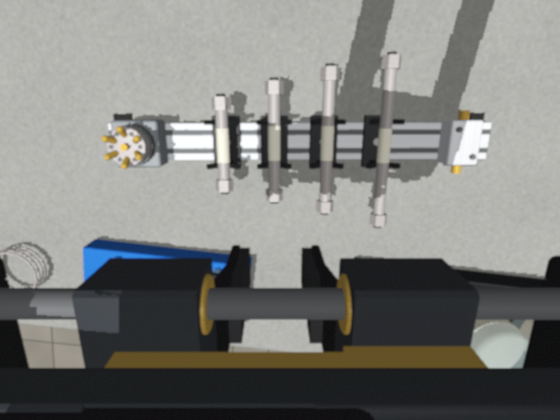

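All four columns rest in their saddles. Their tops are at (220,97), (274,80), (330,66) and (393,54), so length grows away from the valve at (125,147).

```bash
python3 -c "
from rig import manip
print(manip.finish_job())"
```

```text
the job is handed in; nothing more can be done
None
```

The job is handed in: all four columns lie in the saddles in order of length, the 100 mm next to the valve and the 175 mm farthest away, each centred to about 2 mm by the camera where I measured it (the 125 mm checked in the grip just before lowering), and I kept clear of the vial, though I took no picture of it after the last column.

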